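# Lock a tube-rack carrier into a shaker's bayonet deck

## Task

Lock the tube rack onto the shaker: with the fingertips push the blue carrier straight back until its studs reach the corner of their L-shaped slots, then push it to the right, fully home to the end of the slots, and swing the red-knobbed catch shut behind it. Only push: nothing is lifted or pulled out, the blood tubes stay standing in the rack, and the cup, vial and tape roll beside the shaker stay where they are.

Things in the scene. Friction and masses are not known exactly. Their poses are not given: they have to be found in the camera images.
- shaker: Fixed bench shaker, 250 mm deep (its x), 310 mm wide (its y); flat deck without rim, top 100 mm above the origin. Origin: centre of its footprint on the worktop; x to its back (away from its control panel), y to its left, z up. Place and turn differ each time. Four equal L-shaped slots, 14 mm wide, run in the deck from a round hole 45 mm to the back (+x), then 40 mm to the right (-y).
- carrier: Blue tray, 166 mm (x) by 210 mm (y), 0.3 to 0.6 kg, with a white tube rack fixed in it. Origin: centre of its underside, 1.5 mm above the deck; axes parallel to the shaker's within 3 degrees. Four 10 mm studs with broad heads reach into the slots (2 mm play each side). Origin in the shaker's frame: at first x -22 to -12, y 20 mm; at the corner x 23 to 25, y 20; home x 21 to 25, y -20.
- carrier_front (a point): Middle of the outer face of the carrier's front wall, 12 mm above its underside. The wall, 24 mm high and 3 mm thick, runs all round; the rack behind it stands 37 mm above the underside, its tube caps up to 57 mm. The carrier slides with 1 to 5 N of friction and stays where it is left.
- carrier_left (a point): Middle of the outer face of the carrier's left (+y) wall, 12 mm above its underside; same wall as in front.
- home (a point): Point of the shaker where the carrier's origin lies when fully home: x 25, y -20, z 101.5 mm in the shaker's frame (up to 4 mm of play in x, towards the front).
- catch (a joint): Catch on the deck's left front edge: steel arm 51 mm long, 13 mm wide, on an upright pivot at x -32, y 138 mm in the shaker's frame. 0 = open, arm pointing to the shaker's front (-x); turns anticlockwise from above to 1.57 = shut, arm pointing right (-y), tip 2 mm from the wall of a carrier that is home (one that is not blocks it). Stiff: stays where left, needs about 1.5 N at the knob.
- catch_knob (a point): Middle of the red upright knob on the catch's arm, 34 mm from the pivot; 16 mm across, 24 mm tall, its middle 26.5 mm and its top 38.5 mm above the deck. It turns with the catch.
- blood_tube_0: Loose red-capped tube, 17 mm across, 120 mm tall, standing in the rack at x 28, y -28 mm from the carrier's origin. Origin: its lower end.
- blood_tube_1: Like blood_tube_0, at x 46, y -48 mm from the carrier's origin.
- blood_tube_2: Like blood_tube_0, at x 28, y -66 mm from the carrier's origin.
- cup: Loose white specimen cup, 61 mm across, 66 mm tall, on the worktop to the right of the shaker. Origin: centre of its underside.
- vial: Loose reagent vial, pink cap, 33 mm across, 70 mm tall, on the worktop to the left of the shaker. Origin: centre of its underside.
- tape: Loose roll of tape lying flat, 96 mm across, 25 mm tall, on the worktop left of the shaker, nearer the robot. Origin: centre of its underside.

How it is judged:
By the outcome, as a careful person would: the job done as asked, in the order asked, and still so for the second after the job is handed in, with the robot touching nothing.
It also fails if it takes over 58 s, if anything falls off the work surface, if the arm or the gripper's body presses on something with over 40 N, if the wrist force passes 120 N, or if a joint passes its speed limit or range.

## Robot

A 6-joint arm with a two-finger parallel gripper is mounted at the origin on a cart in front of the work surface, level with it; the furniture and walls round the work are solid. World frame = base frame: x ahead of the robot, y to its left, z up, the work surface at z = 0. Lengths are in mm, angles in rad, forces in N, time in s.
With the tool pointing down it reaches from about 300 to 875 mm from the base axis. Payload 6.4 kg.
Tool frame: the origin (TCP) lies at the very end of the fingers, on their centre line; the grasp point (between the pads) lies 19 mm behind it (grip_point_offset is the distance from the TCP to the grasp point, in mm); z points along the fingers, x is the direction in which the jaws open and shut, and the axes are right-handed (so a half turn about z gives the same grasp; the last joint's range is limited). The gripper opens to 85 mm and grips with 20 to 120 N. Pads are 22 mm wide; open, the fingers measure 114 mm over their backs; the gripper's body (76 mm by 85 mm) begins 54 mm behind the grasp point. The pads swing forward as they close: fully open they stand 13 mm farther back than shut.
Start: joints at [1.006, 0.181, 1.607, -0, 1.354, -0.206], TCP at [201.901, 538.402, 231.288] pointing down, gripper open.
Joint ranges: [-2.99, 2.99], [-0.89, 2.07], [0.3, 2.58], [-1.14, 4.28], [0, 2.63], [-3.12, 3.12]. Speed limits (rad/s): [2.57, 2.57, 3.01, 3.14, 3.14, 3.14].

## Interface

Orientations are given as a rotation vector (axis times angle).
In Python, from station import state, read_camera, close_job, cut_out, mark_of, grip_point_offset gives the robot as it stands. The module is installed in compiled form; this text tells all that it offers.
- The arm moves only by the shell command python3 -m handwheel 'ROWS' [OPENING] [FORCE]. ROWS is JSON, a list of rows, each a list of 6 numbers: the shift along the world's x, y, z in m, then the turn, a rotation vector about the world's x, y, z in rad. A call has 1 to 20 rows; each row shifts and turns the pose as measured when the row begins; what a row does not reach is not made up. A row lasts 1/12 s, in which the tool goes at most 41.7 mm and 7.16 degrees, less where a joint would pass 70% of its speed; a pose out of reach is approached as far as the arm can. A call with a gripper value outside its range is refused whole. OPENING is the opening, from -1 (shut) to 1 (fully open), set as the call begins (- or left out, the last holds). The fingers move at their own pace and stop on an object; FORCE is the grip in N (left out, the last holds). Time passes only in rows, so rows that do not move let the fingers close. It gives the time, the measured TCP pose, the force and the opening at its end, in the units of the state.
- state(): the state, without advancing time (a new reading comes with each control period).
- read_camera(name): name is "scene" or "top" or "wrist"; returns a dict with "pixels" (384x512x3 uint8, red, green, blue), "fx", "fy", "cx", "cy" (pixels), "dist_coeffs" ([k1, k2, p1, p2, k3] as OpenCV has them; the pictures are not rectified), "R" (3x3) and "t" (3): a world point X has camera coordinates R X + t. Camera axes: x right, y down, z forward; pixel columns grow to the right and rows downward; lengths in mm; the calibration is good to about 2 mm. A picture is of the moment at which its call begins. There is no depth.
- close_job(): hands the job in, once; it reports no verdict.
Trained networks look in the newest picture that a camera, given by its name, has taken for a name from the list of things; names that differ only in an ending like _2 or _b are one class to them, and where a whole thing is asked for, a point or a joint stands for the part that bears it (a point fixed in the world has none). Each returns a list of dicts, best first, with "confidence" (0 to 1); they miss things now and then, are a little off and sometimes report something else, mostly with a low value. They report only what shows in the picture. A call takes as long as a camera call.
- cut_out(camera, label): "region" (384x512 bool, what is visible of it).
- mark_of(camera, label): "at" ([x, y, z] in mm, in the coordinates of the camera as it stood for that picture, good to about 4 mm: a listed point, or the origin of a listed thing).
The state is a dict: "clock": time; "joints": joint angles; "qvel": joint speeds; "tau": joint torques, N m; "position": TCP position; "eef_rot": TCP orientation; "wrist_force": force on the tool from outside, world axes, zero at the start; "wrist_torque": the same for the moment, N m; "gripper_width": opening from 0.0 (shut) to 1.0 (fully open).
Only numpy, scipy, OpenCV 4.12 (cv2) and the standard library are available. Lean on these libraries where they do the work, as an engineer would, in place of code of your own. Each camera call takes 0.05 s, during which the arm holds its last target.

## Working session

There is one attempt and no reset: what is moved stays moved. The work goes in short steps, Python scripts to look and compute and a shell command to move; the robot and the scene stay as the last step left them, time stands still between calls to the robot, and variables do not carry over. Pictures are saved under pics/ and viewed, and the job is handed in when it is done.

```bash
mkdir -p pics
cat > h.py <<'E'
import numpy as np, cv2
from station import state, read_camera, close_job, cut_out, mark_of, grip_point_offset
def world(c,p): return np.array(c["R"]).T@(np.array(p)-np.array(c["t"]))
def proj(c,X):
    K=np.array([[c["fx"],0,c["cx"]],[0,c["fy"],c["cy"]],[0,0,1.]])
    r,_=cv2.Rodrigues(np.array(c["R"]))
    return cv2.projectPoints(np.array(X,float).reshape(-1,1,3),r,np.array(c["t"],float),K,np.array(c["dist_coeffs"],float))[0].reshape(-1,2)
def save(c,n): cv2.imwrite("pics/"+n+".png",c["pixels"][:,:,::-1])
E
python3 - <<'E'
from h import *
np.set_printoptions(precision=1,suppress=True)
s=state();print(s)
for cam in ["scene","top"]:
    c=read_camera(cam);save(c,cam+"0")
    print(cam,"campos",world(c,[0,0,0]))
    for l in ["shaker","carrier","carrier_front","carrier_left","home","catch_knob","catch","cup","vial","tape","blood_tube_0"]:
        try:
            for m in mark_of(cam,l)[:3]: print(l,round(m["confidence"],2),world(c,m["at"]))
        except Exception as e: print(l,e)
print(state()["clock"])
E
```

```text
{'clock': 0.0, 'joints': array([ 1. ,  0.2,  1.6,  0. ,  1.4, -0.2]), 'qvel': array([-0.,  0.,  0., -0.,  0.,  0.]), 'tau': array([ -0. , -44.5, -35.1,  -0. ,   0. ,   0. ]), 'position': array([201.5, 537.9, 230.4]), 'eef_rot': array([ 2.6,  1.8, -0. ]), 'wrist_force': array([-0.5,  0.1, -0.2]), 'wrist_torque': array([-0.,  0.,  0.]), 'gripper_width': 1.003331833323862}
scene campos [ -93.7 -431.   549. ]
shaker 0.63 [573.8 -45.2   1.6]
carrier 0.56 [558.4 -22.  103.2]
carrier_front 0.83 [483.5  -2.2 114.6]
carrier_left 0.84 [589.7  84.3 115.4]
catch_knob 0.48 [541.6 102.9 129.6]
catch it knows: blood_tube, carrier, carrier_front, carrier_left, catch_knob, cup, home, shaker, tape, vial
cup 0.97 [ 541.3 -268.6   -3.4]
tape 0.83 [587.6 195.    1.4]
blood_tube_0 0.69 [588.9 195.6  -2.4]
blood_tube_0 0.62 [583.1 -51.3 113.3]
top campos [379.8   5.7 974.7]
carrier 0.96 [560.5 -17.5  99.7]
carrier_front 0.58 [477.6   0.6 110.6]
carrier_left 0.88 [586.1  82.6 112. ]
catch_knob 0.49 [538.7 105.1 129.6]
catch it knows: blood_tube, carrier, carrier_front, carrier_left, catch_knob, cup, home, shaker, tape, vial
cup 0.81 [ 537.7 -268.    -2.7]
cup 0.32 [478.2   0.8 110.5]
vial 0.78 [702.  136.6  -1.1]
vial 0.38 [538.7 109.2 128.2]
tape 0.88 [584.7 201.1   2.8]
tape 0.37 [ 538.2 -269.1   -3.3]
blood_tube_0 0.64 [582.9 -53.6 109.5]
blood_tube_0 0.53 [594.9 -75.1 111.9]
blood_tube_0 0.43 [572.4 -91.3 106.5]
1.1
```

View pics/scene0.png

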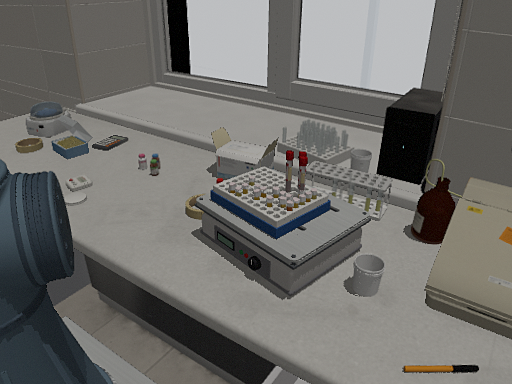

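View pics/top0.png

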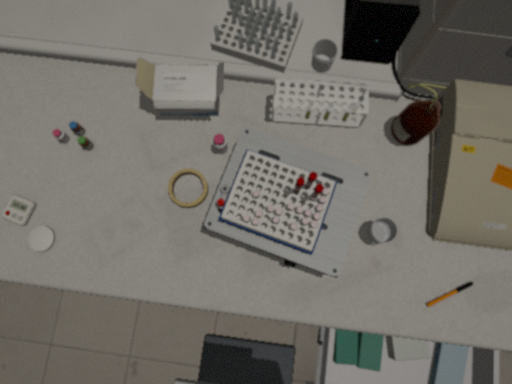

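Run:
```python
from h import *
np.set_printoptions(precision=1,suppress=True)
c=read_camera("top")
im=c["pixels"][100:300,180:400]
cv2.imwrite("pics/topz.png",cv2.resize(im,None,fx=3,fy=3,interpolation=cv2.INTER_CUBIC)[:,:,::-1])
from scipy.optimize import least_squares
loc=np.array([[0,0],[-83,0],[0,105],[28,-28],[46,-48],[28,-66]])
obs=np.array([[559.5,-19.5],[480.5,-.8],[588,83.5],[583,-52.5],[594.9,-75.1],[572.4,-91.3]])
def T(p,l):
    ct,st=np.cos(p[2]),np.sin(p[2]);return l@np.array([[ct,st],[-st,ct]])+p[:2]
r=least_squares(lambda p:(T(p,loc)-obs).ravel(),[560,-20,-.24],loss="soft_l1")
print(r.x,np.degrees(r.x[2]));print(T(r.x,loc)-obs)
```

```text
[561.4 -19.2  -0.2] -13.577197738786163
[[ 1.9  0.3]
 [ 0.2  1.1]
 [-2.  -0.6]
 [-1.  -0.5]
 [-0.1 -1.6]
 [ 0.7  1.4]]
```

View pics/topz.png

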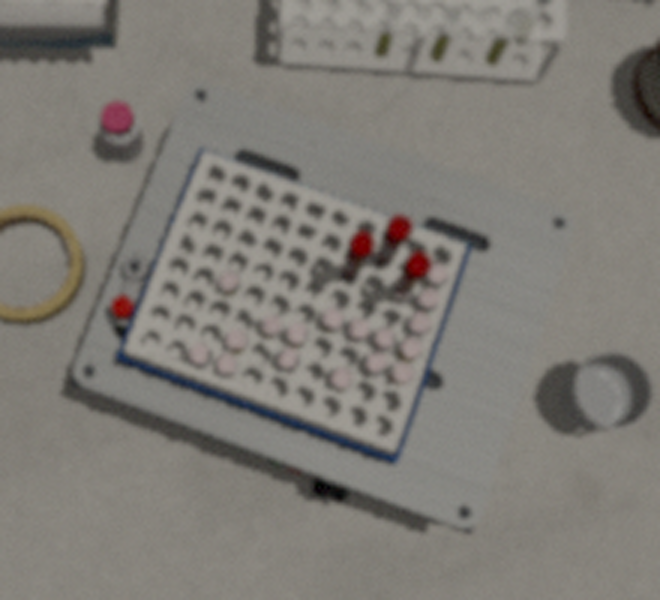

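The picture shows the shaker turned clockwise, with four corner screws at crop pixels (200,95), (558,222), (88,371) and (464,512). I can use these to get the shaker pose. The knob is at (122,306), and its arm points to the front.

Run:
```python
from h import *
np.set_printoptions(precision=1,suppress=True)
c=read_camera("top")
K=np.array([[c["fx"],0,c["cx"]],[0,c["fy"],c["cy"]],[0,0,1.]])
def back(px,z):
    u=cv2.undistortPoints(np.array(px,float).reshape(-1,1,2),K,np.array(c["dist_coeffs"],float)).reshape(-1,2)
    R=np.array(c["R"]);o=world(c,[0,0,0]);d=np.c_[u,np.ones(len(u))]@R
    return (o+d*((z-o[2])/d[:,2])[:,None])[:,:2]
p=lambda a:np.array(a)/3+[180,100]-.33
W=back(p([[200,95],[558,222],[88,371],[464,512]]),100) # BL BR FL FR
print(W,W.mean(0))
for a,b in [(0,1),(2,3)]: 
    d=W[a]-W[b];print("yaw y",np.degrees(np.arctan2(-d[0],d[1])),np.hypot(*d))
for a,b in [(0,2),(1,3)]: 
    d=W[a]-W[b];print("yaw x",np.degrees(np.arctan2(d[1],d[0])),np.hypot(*d))
C=back(p([[202,150],[398,462],[118,357],[470,243]]),125); print("wall top corners",C)
d=C[2]-C[1];print("carrier yaw",np.degrees(np.arctan2(-d[0],d[1])),np.hypot(*d))
d=C[0]-C[2];print(np.degrees(np.arctan2(d[1],d[0])),np.hypot(*d))
print("knob",back(p([[122,304]]),138.5))
```

```text
[[ 715.8   73. ]
 [ 652.  -205. ]
 [ 495.2  124.2]
 [ 431.1 -154.8]] [573.5 -40.7]
yaw y -12.941550083478562 285.26361373557273
yaw y -12.94437951465496 286.268386657939
yaw x -13.04352451477978 226.51287399897504
yaw x -12.789379744340515 226.52745092621285
wall top corners [[ 664.1   63.8]
 [ 457.5 -101.8]
 [ 504.5  101.4]
 [ 620.1 -137.1]]
carrier yaw -13.019678516373423 208.50600798700748
-13.264731439644862 163.93515894393036
knob [[540.  102.8]]
```

```bash
cat >> h.py <<'E'
from scipy.spatial.transform import Rotation as Ro
SC=np.array([573.2,-41.8]);YAW=np.radians(-12.95)
cS,sS=np.cos(YAW),np.sin(YAW)
def s2w(l): return SC+np.array([cS*l[0]-sS*l[1], sS*l[0]+cS*l[1]])
def w2s(w):
    d=np.array(w[:2])-SC; return np.array([cS*d[0]+sS*d[1], -sS*d[0]+cS*d[1]])
def where():
    s=state();M=Ro.from_rotvec(s["eef_rot"]).as_matrix()
    Rd=np.column_stack([[-sS,cS,0],[cS,sS,0],[0,0,-1]])
    d=Ro.from_matrix(Rd@M.T).as_rotvec()
    print("t",round(s["clock"],2),"world",s["position"].round(1),"shaker",w2s(s["position"]).round(1),"rot err",d.round(3),"F",s["wrist_force"].round(1),"w",round(float(s["gripper_width"]),2),"Fs",np.round([cS*s["wrist_force"][0]+sS*s["wrist_force"][1],-sS*s["wrist_force"][0]+cS*s["wrist_force"][1]],1))
E
python3 -m handwheel '[[0.0147,-0.033,0,0,0,0.03],[0.0147,-0.033,0,0,0,0.03],[0.0147,-0.033,0,0,0,0.03],[0.0147,-0.033,0,0,0,0.03],[0.0147,-0.033,0,0,0,0],[0.0147,-0.033,0,0,0,0],[0.0147,-0.033,0,0,0,0],[0.0147,-0.033,0,0,0,0],[0.0147,-0.033,0,0,0,0],[0.0147,-0.033,0,0,0,0],[0.0147,-0.033,0,0,0,0],[0.0147,-0.033,0,0,0,0],[0.0147,-0.033,0,0,0,0],[0.0147,-0.033,0,0,0,0],[0,0,0,0,0,0]]' -0.3
python3 -c "
from h import *
where();print(s2w([-16.6-83-45,20]),grip_point_offset)"
```

```text
clock: 2.45
position: [411.6, 55.9, 233.8]
eef_rot: [2.452, 1.955, 0.014]
wrist_force: [-0.0, 0.2, 1.2]
gripper_width: 0.35
t 2.45 world [411.6  55.9 233.8] shaker [-179.4   59. ] rot err [-0.001  0.011 -0.002] F [-0.   0.2  1.2] w 0.35 Fs [-0.1  0.2]
[436.75976973  10.09627697] 18.700000000000003
```

```bash
python3 -m handwheel '[[0.006,-0.011,-0.02,0,0.002,0],[0.006,-0.011,-0.02,0,0.002,0],[0.006,-0.012,-0.02,0,0.002,0],[0.007,-0.012,-0.02,0,0.002,0],[0,0,-0.02,0,0.002,0],[0,0,-0.015,0,0,0],[0,0,-0.008,0,0,0],[0,0,0,0,0,0]]'
python3 - <<'E'
from h import *
where()
c=read_camera("wrist");save(c,"w1")
c=read_camera("scene");save(c,"s1")
E
```

```text
clock: 3.12
position: [440.2, 5.4, 109.0]
eef_rot: [2.461, 1.945, 0.012]
wrist_force: [0.5, -0.4, 0.5]
gripper_width: 0.348
t 3.12 world [440.2   5.4 109. ] shaker [-140.2   16.2] rot err [-0.001  0.009  0.007] F [ 0.5 -0.4  0.5] w 0.35 Fs [ 0.5 -0.3]
```

View pics/w1.png

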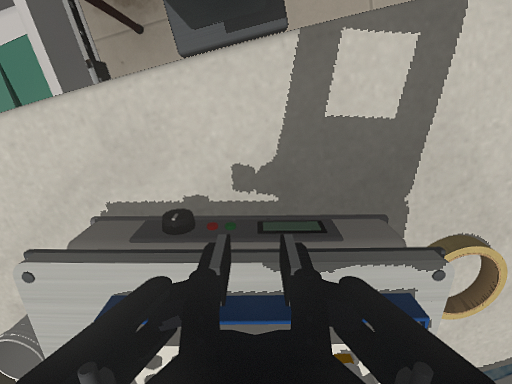

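View pics/s1.png

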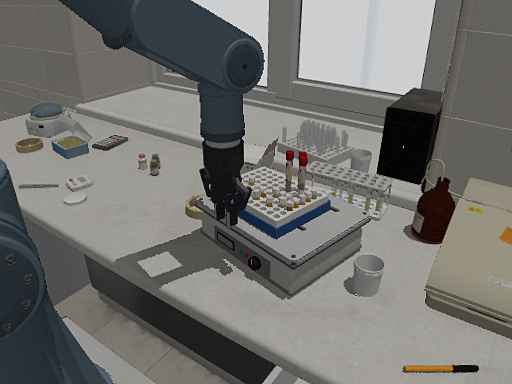

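```bash
python3 -m handwheel '[[0.0048,0.0027,0,0,0,0],[0.0049,0,0,0,0,0],[0.0049,-0.001,0,0,0,0],[0.0049,-0.0011,0,0,0,0],[0.0039,-0.0009,0,0,0,0],[0.0039,-0.0009,0,0,0,0],[0.0039,-0.0009,0,0,0,0]]'
python3 -c "
from h import *
where()"
```

```text
clock: 3.8
position: [478.3, 3.6, 115.8]
eef_rot: [2.451, 1.943, 0.022]
wrist_force: [-4.2, 0.1, 2.0]
gripper_width: 0.347
t 3.8 world [478.3   3.6 115.8] shaker [-102.7   23. ] rot err [0.002 0.019 0.004] F [-4.2  0.1  2. ] w 0.35 Fs [-4.2 -0.8]
```

```bash
python3 -m handwheel '[[0.002,-0.0008,-0.004,0,0.015,0],[0.002,-0.0008,-0.003,0,0.004,0],[0.0029,-0.0009,-0.001,0,0,0],[0.0029,-0.0009,-0.001,0,0,0],[0.0029,-0.0009,-0.001,0,0,0],[0.0029,-0.0009,-0.001,0,0,0]]'
python3 - <<'E'
from h import *
where()
np.set_printoptions(precision=1,suppress=True)
for cam in ["top","scene"]:
    c=read_camera(cam);save(c,cam+"2")
    for l in ["carrier","carrier_left","carrier_front"]:
        for m in mark_of(cam,l)[:1]: w=world(c,m["at"]);print(cam,l,round(m["confidence"],2),w,w2s(w))
where()
E
```

```text
clock: 4.3
position: [492.9, -1.3, 102.7]
eef_rot: [-2.457, -1.948, 0.011]
wrist_force: [-3.9, 0.2, 4.0]
gripper_width: 0.348
t 4.3 world [492.9  -1.3 102.7] shaker [-87.3  21.5] rot err [ 0.    -0.009  0.004] F [-3.9  0.2  4. ] w 0.35 Fs [-3.9 -0.7]
scene carrier 0.74 [584.9 -29.2 104.3] [ 8.6 14.9]
scene carrier_front 0.79 [502.8  -5.2 114.1] [-76.8  19.9]
t 4.7 world [493.3  -1.4 103.3] shaker [-86.9  21.4] rot err [ 0. -0.  0.] F [-0.6  0.1 -0.3] w 0.35 Fs [-0.6 -0. ]
```

View pics/top2.png

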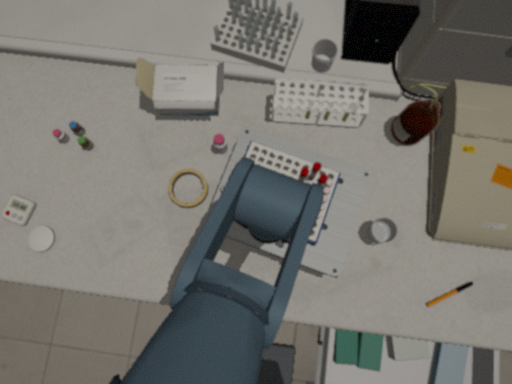

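```bash
python3 -m handwheel '[[0.001,-0.0003,0.003,0,0,0],[0.002,-0.0005,0.001,0,0,0],[0.002,-0.0005,0,0,0,0],[0.002,-0.0005,0,0,0,0],[0.002,-0.0005,0,0,0,0],[0.002,-0.0005,0,0,0,0]]'
python3 -c "
from h import *
where()"
```

```text
clock: 5.2
position: [503.5, -3.9, 107.1]
eef_rot: [-2.457, -1.948, 0.012]
wrist_force: [-1.8, 0.2, -0.7]
gripper_width: 0.353
t 5.2 world [503.5  -3.9 107.1] shaker [-76.4  21.3] rot err [-0.    -0.01   0.004] F [-1.8  0.2 -0.7] w 0.35 Fs [-1.8 -0.2]
```

```bash
python3 -m handwheel '[[0.0015,-0.0004,0,0,-0.006,0],[0.0015,-0.0004,0,0,0,0],[0.0015,-0.0004,0,0,0,0]]'
python3 -c "
from h import *
where()"
python3 -m handwheel '[[0.0015,-0.0004,0,0,0,0],[0.0015,-0.0004,0,0,0,0]]'
python3 -c "
from h import *
where()"
```

```text
clock: 5.45
position: [508.3, -5.2, 106.7]
eef_rot: [-2.459, -1.95, 0.005]
wrist_force: [-1.5, 0.4, -1.1]
gripper_width: 0.348
t 5.45 world [508.3  -5.2 106.7] shaker [-71.4  21.1] rot err [-0.    -0.004  0.004] F [-1.5  0.4 -1.1] w 0.35 Fs [-1.5  0. ]
clock: 5.62
position: [511.5, -6.0, 106.5]
eef_rot: [-2.459, -1.95, 0.005]
wrist_force: [-1.3, 0.3, -1.1]
gripper_width: 0.347
t 5.62 world [511.5  -6.  106.5] shaker [-68.1  21. ] rot err [-0.    -0.005  0.004] F [-1.3  0.3 -1.1] w 0.35 Fs [-1.3  0. ]
```

```bash
python3 -m handwheel '[[0.0015,-0.0004,0,0,0,0],[0.0015,-0.0004,0,0,0,0]]'
python3 -m handwheel '[[0.0015,-0.0004,0,0,0,0],[0.0015,-0.0004,0,0,0,0]]'
python3 - <<'E'
from h import *
where()
c=read_camera("scene");save(c,"s3")
for l in ["carrier","carrier_left","carrier_front"]:
    for m in mark_of("scene",l)[:1]: w=world(c,m["at"]);print(l,round(m["confidence"],2),w,w2s(w))
im=c["pixels"][130:290,170:390]
cv2.imwrite("pics/s3z.png",cv2.resize(im,None,fx=3.5,fy=3.5,interpolation=cv2.INTER_CUBIC)[:,:,::-1])
where()
E
```

```text
clock: 5.78
position: [512.8, -6.5, 106.3]
eef_rot: [-2.456, -1.948, 0.011]
wrist_force: [-13.5, 2.7, 11.3]
gripper_width: 0.347
clock: 5.95
position: [512.7, -6.5, 106.4]
eef_rot: [-2.45, -1.945, 0.019]
wrist_force: [-9.3, 1.5, 7.2]
gripper_width: 0.352
t 5.95 world [512.7  -6.5 106.4] shaker [-66.9  20.9] rot err [-0.003 -0.018  0.003] F [-9.3  1.5  7.2] w 0.35 Fs [-9.4 -0.6]
carrier 0.56 [603.70766327 -33.72704582 101.69665349] [27.92257693 14.70441446]
carrier_front 0.73 [521.54225942 -12.64337513 114.51754431] [-56.87789682  16.83852098]
t 6.15 world [512.7  -6.5 106.4] shaker [-66.9  20.9] rot err [-0.003 -0.018  0.003] F [-9.8  0.7  5.5] w 0.35 Fs [-9.7 -1.6]
```

View pics/s3z.png

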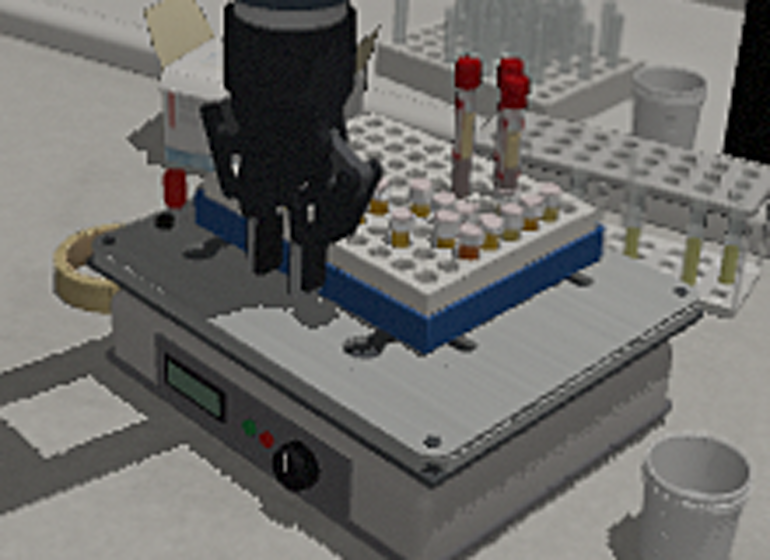

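```bash
python3 -m handwheel '[[-0.0097,0.0022,0,0,0.015,0],[-0.0097,0.0022,0,0,0,0],[-0.0097,0.0022,0,0,0,0],[0,0,0.01,0,0,0],[0,0,0.03,0,0,0],[0,0,0.03,0,0,0],[0,0,0.03,0,0,0],[0,0,0.01,0,0,0]]'
python3 -m handwheel '[[0.022,0.016,0,0,0,0],[0.022,0.016,0,0,0,0],[0.022,0.016,0,0,0,0],[0.022,0.016,0,0,0,0],[0.022,0.016,0,0,0,0],[0.022,0.016,0,0,0,0],[0,0,0,0,0,0]]' -1
python3 - <<'E'
from h import *
np.set_printoptions(precision=1,suppress=True)
where()
c=read_camera("top");save(c,"t4")
for l in ["carrier","carrier_left","carrier_front","catch_knob"]:
    for m in mark_of("top",l)[:1]: w=world(c,m["at"]);print(l,round(m["confidence"],2),w,w2s(w))
im=c["pixels"][100:300,180:400]
cv2.imwrite("pics/t4z.png",cv2.resize(im,None,fx=3,fy=3,interpolation=cv2.INTER_CUBIC)[:,:,::-1])
E
```

```text
clock: 6.82
position: [478.7, 1.3, 221.0]
eef_rot: [-2.442, -1.938, 0.039]
wrist_force: [1.0, -1.1, 0.7]
gripper_width: 0.348
clock: 7.4
position: [619.2, 100.4, 230.7]
eef_rot: [-2.457, -1.943, 0.018]
wrist_force: [-0.3, 0.2, -0.1]
gripper_width: 0.006
t 7.4 world [619.2 100.4 230.7] shaker [ 12.9 148.9] rot err [-0. -0.  0.] F [-0.3  0.2 -0.1] w 0.01 Fs [-0.3  0.1]
carrier 0.87 [604.4 -29.8  99. ] [27.8 18.7]
carrier_left 0.8 [625.8  72.7 111.1] [ 25.6 123.3]
carrier_front 0.83 [518.8 -10.7 107.2] [-60.   18.1]
```

View pics/t4z.png

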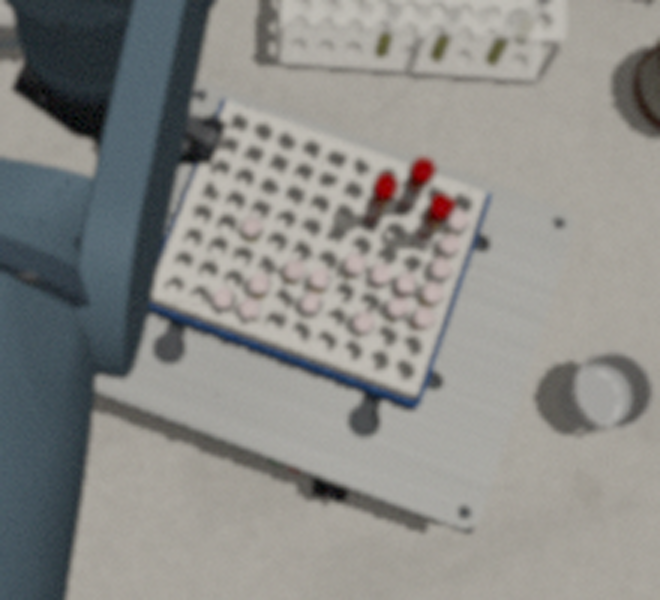

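```bash
python3 -m handwheel '[[0.008,0.006,0,0,0,0],[0.007,0.006,-0.01,0,0,0],[0,0,-0.025,0,0,0],[0,0,-0.025,0,0,0],[0,0,-0.025,0,0,0],[0,0,-0.012,0,0,0],[0,0,-0.005,0,0,0],[0,0,0,0,0,0]]'
python3 - <<'E'
from h import *
where()
c=read_camera("wrist");save(c,"w5")
E
```

```text
clock: 8.32
position: [632.9, 109.3, 126.0]
eef_rot: [-2.467, -1.936, 0.013]
wrist_force: [0.4, -0.4, -0.6]
gripper_width: 0.002
t 8.32 world [632.9 109.3 126. ] shaker [ 24.3 160.6] rot err [ 0.001 -0.01   0.014] F [ 0.4 -0.4 -0.6] w 0.0 Fs [ 0.5 -0.3]
```

View pics/w5.png

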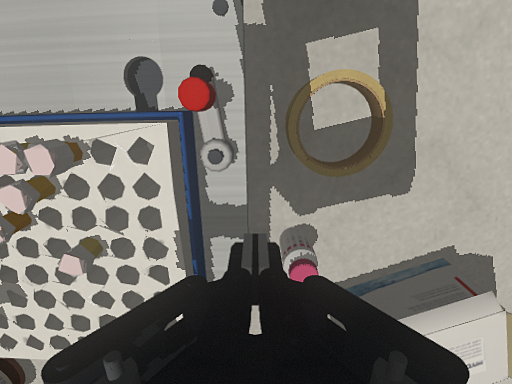

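```bash
python3 -m handwheel '[[0,0,-0.01,0,0,0],[0,0,-0.006,0,-0.008,-0.01],[0,0,0,0,0,0]]'
python3 -m handwheel '[[-0.0007,-0.0029,0,0,0,0],[-0.0007,-0.0029,0,0,0,0],[-0.0007,-0.0029,0,0,0,0],[-0.0007,-0.0029,0,0,0,0]]'
python3 -c "
from h import *
where()"
```

```text
clock: 8.62
position: [636.0, 109.3, 113.1]
eef_rot: [2.479, 1.924, 0.006]
wrist_force: [-0.7, -0.1, 0.2]
gripper_width: 0.005
clock: 8.95
position: [634.2, 97.2, 115.3]
eef_rot: [2.476, 1.923, 0.01]
wrist_force: [0.4, 0.2, -0.2]
gripper_width: -0.001
t 8.95 world [634.2  97.2 115.3] shaker [ 28.3 149.1] rot err [0.001 0.009 0.024] F [ 0.4  0.2 -0.2] w -0.0 Fs [0.3 0.2]
```

```bash
python3 -m handwheel '[[-0.0012,-0.0029,-0.004,0,0.008,0.02],[-0.0012,-0.0029,-0.003,0,0,0.004],[-0.0012,-0.0029,0,0,0,0],[-0.0009,-0.0029,0,0,0,0],[-0.0007,-0.0029,0,0,0,0]]'
python3 -c "
from h import *
where()"
```

```text
clock: 9.37
position: [629.5, 81.0, 109.9]
eef_rot: [2.457, 1.954, 0.006]
wrist_force: [0.0, 1.3, -1.7]
gripper_width: -0.002
t 9.37 world [629.5  81.  109.9] shaker [ 27.4 132.3] rot err [-0.     0.004  0.001] F [ 0.   1.3 -1.7] w -0.0 Fs [-0.2  1.3]
```

```bash
python3 -m handwheel '[[-0.0007,-0.0029,0,0,0,0],[-0.0007,-0.0029,0,0,0,0],[-0.0007,-0.0029,0,0,0,0],[-0.0007,-0.0029,0,0,0,0],[-0.0007,-0.0029,0,0,0,0]]'
python3 - <<'E'
from h import *
where()
c=read_camera("scene");save(c,"s6")
im=c["pixels"][130:290,170:390]
cv2.imwrite("pics/s6z.png",cv2.resize(im,None,fx=3.5,fy=3.5,interpolation=cv2.INTER_CUBIC)[:,:,::-1])
for l in ["carrier","carrier_left","carrier_front"]:
    for m in mark_of("scene",l)[:1]: w=world(c,m["at"]);print(l,round(m["confidence"],2),w,w2s(w))
E
```

```text
clock: 9.78
position: [625.4, 65.7, 109.9]
eef_rot: [2.458, 1.954, 0.007]
wrist_force: [0.3, 1.9, -0.8]
gripper_width: -0.0
t 9.78 world [625.4  65.7 109.9] shaker [ 26.8 116.5] rot err [-0.001  0.005  0.002] F [ 0.3  1.9 -0.8] w -0.0 Fs [-0.1  1.9]
carrier 0.83 [597.10074796 -53.39866955 103.79090516] [25.89212597 -5.94749535]
carrier_left 0.55 [629.00120981  49.93684695 115.36594572] [ 33.82367296 101.90870057]
carrier_front 0.96 [516.60793007 -30.00116782 114.61463746] [-57.79683346  -1.18358012]
```

View pics/s6z.png

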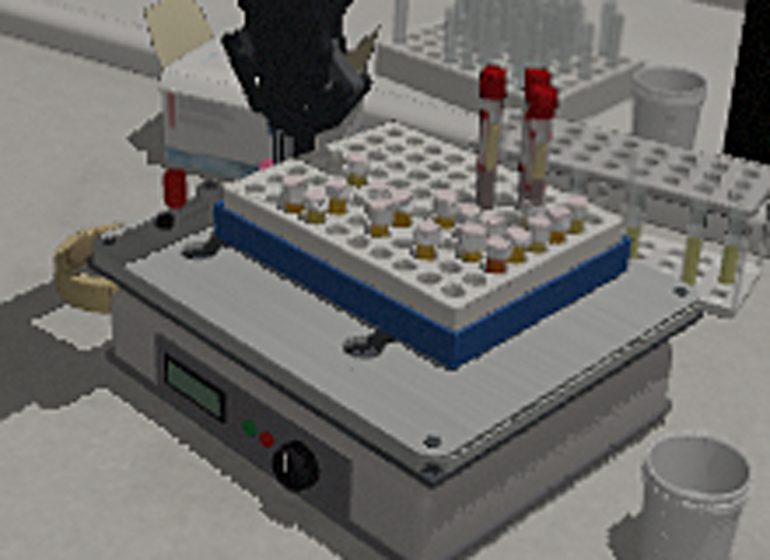

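Sliding right well; the carrier is about at y −3. Going on to the end stop.

```bash
python3 -m handwheel '[[-0.0007,-0.0029,0,0,0,0],[-0.0006,-0.0025,0,0,0,0],[-0.0004,-0.0015,0,0,0,0],[-0.0004,-0.0015,0,0,0,0]]'
python3 -m handwheel '[[-0.0004,-0.0015,0,0,0,0],[-0.0004,-0.0015,0,0,0,0]]'
python3 -m handwheel '[[-0.0004,-0.0015,0,0,0,0],[-0.0004,-0.0015,0,0,0,0]]'
python3 -c "
from h import *
where()"
```

```text
clock: 10.32
position: [623.6, 57.5, 110.1]
eef_rot: [2.457, 1.954, 0.008]
wrist_force: [0.6, 2.1, -0.3]
gripper_width: -0.004
clock: 10.48
position: [622.7, 54.4, 110.1]
eef_rot: [2.457, 1.954, 0.008]
wrist_force: [0.3, 1.9, -0.3]
gripper_width: 0.001
clock: 10.65
position: [621.8, 51.2, 110.1]
eef_rot: [2.457, 1.955, 0.009]
wrist_force: [0.5, 1.2, 0.4]
gripper_width: 0.001
t 10.65 world [621.8  51.2 110.1] shaker [ 26.6 101.5] rot err [-0.002  0.005  0.001] F [0.5 1.2 0.4] w 0.0 Fs [0.2 1.3]
```

```bash
python3 -m handwheel '[[-0.0004,-0.0015,0,0,0,0],[-0.0004,-0.0015,0,0,0,0]]'
python3 -m handwheel '[[-0.0004,-0.0015,0,0,0,0],[-0.0004,-0.0015,0,0,0,0]]'
python3 -m handwheel '[[-0.0004,-0.0015,0,0,0,0]]'
python3 -c "
from h import *
where()"
```

```text
clock: 10.82
position: [621.1, 48.2, 110.1]
eef_rot: [2.458, 1.955, 0.01]
wrist_force: [2.8, 9.5, -0.1]
gripper_width: 0.004
clock: 10.98
position: [621.2, 48.1, 110.3]
eef_rot: [-2.458, -1.954, -0.019]
wrist_force: [2.9, 8.7, -2.5]
gripper_width: -0.005
clock: 11.07
position: [621.2, 48.2, 110.4]
eef_rot: [-2.457, -1.954, -0.023]
wrist_force: [3.2, 7.9, -1.3]
gripper_width: 0.005
t 11.07 world [621.2  48.2 110.4] shaker [26.6 98.5] rot err [-0.011  0.01   0.001] F [ 3.2  7.9 -1.3] w 0.0 Fs [1.3 8.4]
```

```bash
python3 -m handwheel '[[0.002,0.008,0,-0.01,0.01,0],[0.002,0.008,0,0,0,0],[0.002,0.008,0.01,0,0,0],[0,0,0.025,0,0,0],[0,0,0.02,0,0,0],[-0.01,0.01,0,0,0,0],[-0.016,0.014,0,0,0,0],[-0.016,0.014,0,0,0,0],[-0.016,0.014,0,0,0,0],[-0.01,0.008,0,0,0,0],[0,0,0,0,0,0]]'
python3 - <<'E'
from h import *
np.set_printoptions(precision=1,suppress=True)
where()
for cam in ["scene","top"]:
    c=read_camera(cam);save(c,cam+"7")
    for l in ["carrier","carrier_left","carrier_front","catch_knob"]:
        for m in mark_of(cam,l)[:1]: w=world(c,m["at"]);print(cam,l,round(m["confidence"],2),w,w2s(w))
    im=c["pixels"][100:300,180:400] if cam=="top" else c["pixels"][130:290,170:390]
    cv2.imwrite("pics/%s7z.png"%cam,cv2.resize(im,None,fx=3,fy=3,interpolation=cv2.INTER_CUBIC)[:,:,::-1])
c=read_camera("wrist");save(c,"w7")
E
```

```text
clock: 11.98
position: [555.3, 139.1, 170.0]
eef_rot: [2.456, 1.954, -0.006]
wrist_force: [0.9, 0.5, 0.6]
gripper_width: 0.0
t 11.98 world [555.3 139.1 170. ] shaker [-58.  172.3] rot err [ 0. -0.  0.] F [0.9 0.5 0.6] w 0.0 Fs [0.7 0.7]
scene carrier 0.97 [593.2 -71.1 103. ] [ 26. -24.]
scene carrier_left 0.97 [621.7  34.4 112.4] [30.2 85.2]
scene carrier_front 0.87 [514.6 -48.5 116.5] [-55.6 -19.6]
scene catch_knob 0.75 [542.4 104.6 130.4] [-62.8 135.8]
top carrier 0.87 [594.5 -63.7  98.9] [ 25.7 -16.5]
top carrier_left 0.82 [618.4  35.7 109.8] [26.7 85.6]
top carrier_front 0.69 [509.2 -48.  108.6] [-61.  -20.4]
top catch_knob 0.7 [537.  106.  130.5] [-68.4 135.9]
```

View pics/top7z.png

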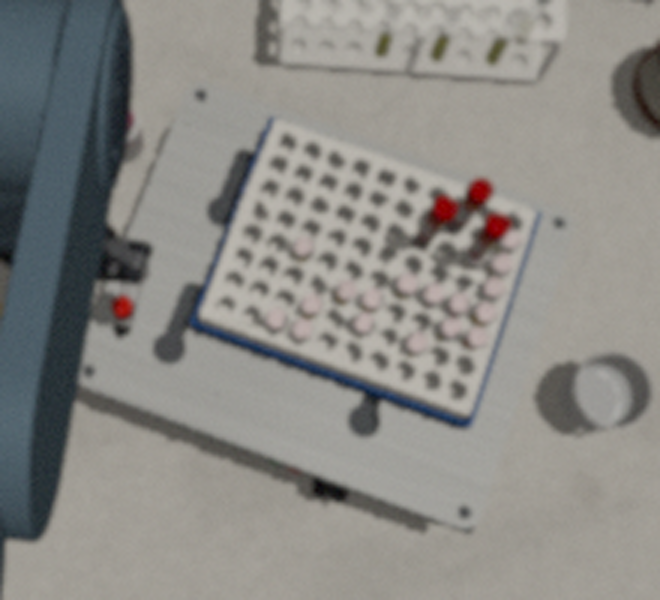

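View pics/scene7z.png

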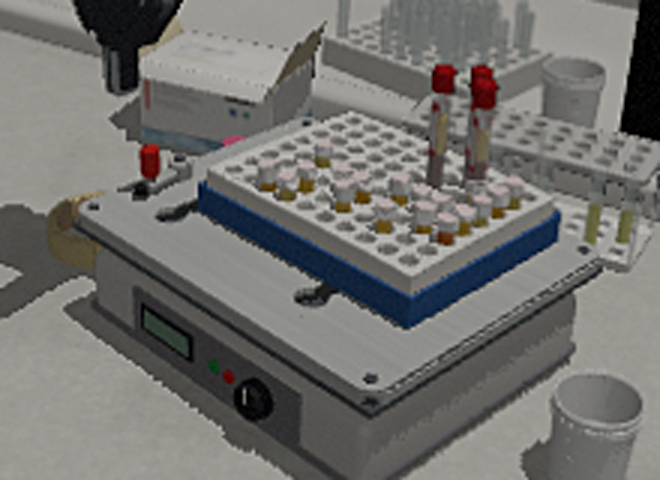

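View pics/w7.png

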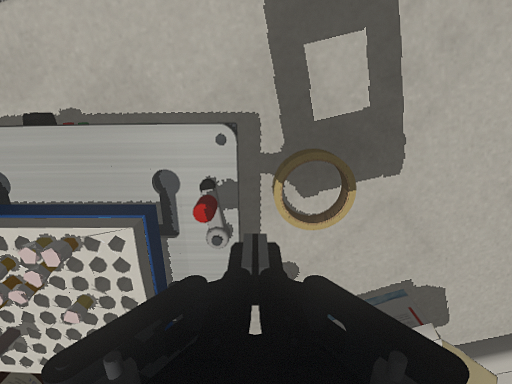

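```bash
python3 -m handwheel '[[-0.004,0.001,-0.01,0,0,0],[-0.004,0.001,-0.015,0,0,0],[0,0,-0.012,0,0,0],[0,0,-0.006,0,0,0],[0,0,0,0,0,0]]'
python3 -c "
from h import *
where()"
```

```text
clock: 12.95
position: [549.1, 138.2, 123.7]
eef_rot: [2.46, 1.948, -0.003]
wrist_force: [-0.9, 0.2, -0.7]
gripper_width: -0.0
t 12.95 world [549.1 138.2 123.7] shaker [-63.8 170. ] rot err [0.005 0.001 0.005] F [-0.9  0.2 -0.7] w -0.0 Fs [-0.9 -0. ]
```

Now push toward −y (35 mm) while easing down to z 120.

```bash
python3 -m handwheel '[[-0.0018,-0.0026,-0.002,0,0,0],[-0.0018,-0.0026,-0.001,0,0,0],[-0.0008,-0.0029,0,0,0,0],[-0.0007,-0.0029,0,0,0,0]]'
python3 -c "
from h import *
where()"
python3 -m handwheel '[[-0.0007,-0.0029,0,0,0,0],[-0.0007,-0.0029,0,0,0,0],[-0.0007,-0.0029,0,0,0,0]]'
python3 -c "
from h import *
where()"
```

```text
clock: 13.28
position: [543.4, 126.7, 120.4]
eef_rot: [2.459, 1.949, -0.004]
wrist_force: [-0.5, -0.1, 0.3]
gripper_width: 0.002
t 13.28 world [543.4 126.7 120.4] shaker [-66.8 157.5] rot err [0.005 0.    0.004] F [-0.5 -0.1  0.3] w 0.0 Fs [-0.4 -0.2]
clock: 13.53
position: [541.7, 117.6, 121.4]
eef_rot: [2.46, 1.948, -0.0]
wrist_force: [0.9, 2.5, -2.1]
gripper_width: 0.0
t 13.53 world [541.7 117.6 121.4] shaker [-66.4 148.3] rot err [0.003 0.002 0.005] F [ 0.9  2.5 -2.1] w 0.0 Fs [0.3 2.6]
```

```bash
python3 -m handwheel '[[-0.0007,-0.0029,-0.001,0,0,0],[-0.0007,-0.0029,0,0,0,0],[-0.0007,-0.0029,0,0,0,0],[-0.0007,-0.0029,0,0,0,0],[-0.0003,-0.0015,0,0,0,0]]'
python3 - <<'E'
from h import *
np.set_printoptions(precision=1,suppress=True)
where()
c=read_camera("scene");save(c,"s8")
for l in ["catch_knob","carrier_left"]:
    for m in mark_of("scene",l)[:1]: w=world(c,m["at"]);print(l,round(m["confidence"],2),w,w2s(w))
im=c["pixels"][140:260,180:340]
cv2.imwrite("pics/s8z.png",cv2.resize(im,None,fx=4,fy=4,interpolation=cv2.INTER_CUBIC)[:,:,::-1])
E
```

```text
clock: 13.95
position: [540.9, 103.8, 122.0]
eef_rot: [2.458, 1.946, 0.01]
wrist_force: [0.8, 2.2, -0.1]
gripper_width: 0.001
t 13.95 world [540.9 103.8 122. ] shaker [-64.1 134.6] rot err [0. 0. 0.] F [ 0.8  2.2 -0.1] w 0.0 Fs [0.2 2.3]
catch_knob 0.61 [548.7  83.8 131.3] [-52.  116.9]
carrier_left 0.57 [622.2  35.3 115.3] [30.5 86.1]
```

View pics/s8z.png

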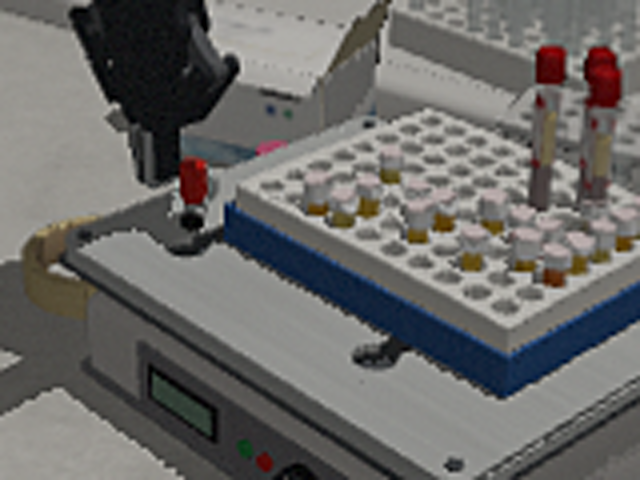

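```bash
python3 -m handwheel '[[-0.001,0.004,0,0,0,0],[-0.0078,0.0018,0,0,0,0],[-0.0078,0.0018,0,0,0,0],[-0.0058,0.0014,0,0,0,0],[-0.0014,-0.006,0,0,0,0],[-0.0018,-0.008,-0.001,0,0,0],[-0.0014,-0.006,-0.001,0,0,0],[0,0,0,0,0,0]]'
python3 -c "
from h import *
where()"
```

```text
clock: 14.77
position: [508.2, 91.2, 118.9]
eef_rot: [2.456, 1.949, 0.0]
wrist_force: [0.3, 0.5, -0.4]
gripper_width: 0.001
t 14.77 world [508.2  91.2 118.9] shaker [-93.2 115. ] rot err [0.005 0.004 0.003] F [ 0.3  0.5 -0.4] w 0.0 Fs [0.1 0.6]
```

```bash
python3 -m handwheel '[[0.0029,-0.0012,0,0,0,0],[0.0029,-0.0012,0,0,0,0],[0.0029,-0.0012,0,0,0,0],[0.0029,-0.0012,0,0,0,0],[0.0029,-0.0012,0,0,0,0],[0.0029,-0.0012,0,0,0,0]]'
python3 -c "
from h import *
where()"
python3 -m handwheel '[[0.0029,-0.0009,0,0,0,0],[0.0029,-0.0009,0,0,0,0],[0.0029,-0.0009,0,0,0,0]]'
python3 -c "
from h import *
where()"
```

```text
clock: 15.27
position: [527.7, 82.1, 119.1]
eef_rot: [2.458, 1.946, 0.001]
wrist_force: [-9.8, -2.9, 3.2]
gripper_width: 0.001
t 15.27 world [527.7  82.1 119.1] shaker [-72.1 110.5] rot err [0.005 0.004 0.005] F [-9.8 -2.9  3.2] w 0.0 Fs [-8.9 -5. ]
clock: 15.52
position: [531.6, 78.3, 117.3]
eef_rot: [-2.461, -1.951, 0.02]
wrist_force: [-4.9, -0.8, 4.4]
gripper_width: 0.003
t 15.52 world [531.6  78.3 117.3] shaker [-67.4 107.8] rot err [ 0.007 -0.011  0.004] F [-4.9 -0.8  4.4] w 0.0 Fs [-4.6 -1.9]
```

Run:
```python
from h import *
np.set_printoptions(precision=1,suppress=True)
c=read_camera("scene")
for l in ["catch_knob"]:
    for m in mark_of("scene",l)[:1]: w=world(c,m["at"]);print(l,round(m["confidence"],2),w,w2s(w))
im=c["pixels"][140:260,180:340]
cv2.imwrite("pics/s9z.png",cv2.resize(im,None,fx=4,fy=4,interpolation=cv2.INTER_CUBIC)[:,:,::-1])
c=read_camera("wrist");save(c,"w9")
where()
```

```text
catch_knob 0.65 [549.8  77.2 125.2] [-49.5 110.7]
t 15.67 world [532.   78.3 117.1] shaker [-67.1 107.8] rot err [ 0. -0.  0.] F [-4.4 -2.3 -0.1] w -0.0 Fs [-3.8 -3.2]
```

View pics/s9z.png

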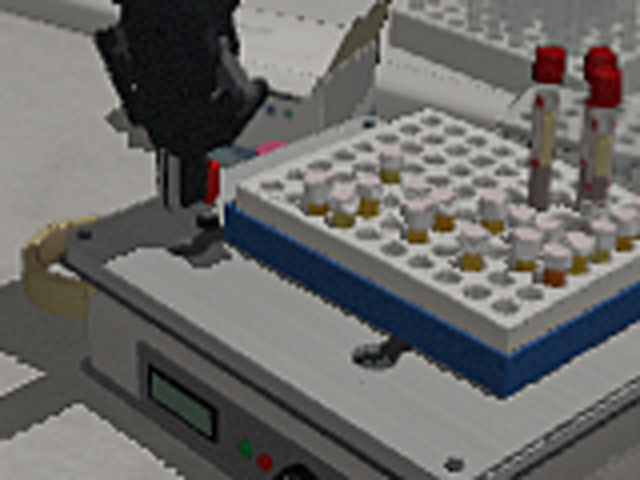

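View pics/w9.png

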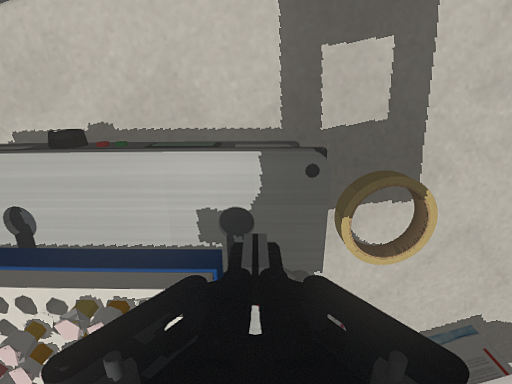

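```bash
python3 -m handwheel '[[0.0029,-0.0006,0.002,0,0,0],[0.0029,-0.0006,0,0,0,0],[0.0025,-0.0005,0,0,0,0],[0.002,-0.0005,0,0,0,0]]'
python3 -c "
from h import *
where()"
python3 -m handwheel '[[0.0015,-0.0003,0,0,0,0],[0.0015,-0.0003,0,0,0,0]]'
python3 -c "
from h import *
where()"
```

```text
clock: 16.0
position: [537.3, 75.6, 116.4]
eef_rot: [-2.454, -1.947, 0.037]
wrist_force: [-2.9, -1.1, 1.7]
gripper_width: 0.001
t 16.0 world [537.3  75.6 116.4] shaker [-61.3 106.4] rot err [ 0.008 -0.024  0.003] F [-2.9 -1.1  1.7] w 0.0 Fs [-2.6 -1.7]
clock: 16.17
position: [539.9, 74.9, 115.9]
eef_rot: [-2.453, -1.946, 0.04]
wrist_force: [-2.9, -2.3, 0.7]
gripper_width: 0.001
t 16.17 world [539.9  74.9 115.9] shaker [-58.6 106.2] rot err [ 0.008 -0.026  0.003] F [-2.9 -2.3  0.7] w 0.0 Fs [-2.3 -2.9]
```

```bash
python3 -m handwheel '[[0.0022,0.0002,0.002,0,-0.01,0],[0.0022,0.0002,0.001,0,-0.008,0],[0.0015,-0.0002,0,0,0,0]]'
python3 -c "
from h import *
where()"
python3 -m handwheel '[[0.0015,-0.0003,0,0,0,0],[0.0015,-0.0003,0,0,0,0]]'
python3 -c "
from h import *
where()"
```

```text
clock: 16.42
position: [545.8, 75.2, 118.2]
eef_rot: [2.46, 1.952, -0.017]
wrist_force: [-2.3, -1.6, -0.7]
gripper_width: -0.001
t 16.42 world [545.8  75.2 118.2] shaker [-52.9 107.9] rot err [ 0.008 -0.008  0.003] F [-2.3 -1.6 -0.7] w -0.0 Fs [-1.9 -2.1]
clock: 16.58
position: [549.1, 74.5, 118.5]
eef_rot: [2.46, 1.952, -0.017]
wrist_force: [-2.9, -2.4, -0.7]
gripper_width: -0.002
t 16.58 world [549.1  74.5 118.5] shaker [-49.6 108. ] rot err [ 0.008 -0.008  0.003] F [-2.9 -2.4 -0.7] w -0.0 Fs [-2.3 -2.9]
```

```bash
python3 -m handwheel '[[0.0015,-0.0003,0,0,0,0]]'
python3 -m handwheel '[[0.0015,-0.0003,0,0,0,0]]'
python3 -m handwheel '[[0.0015,-0.0003,0,0,0,0]]'
python3 -c "
from h import *
where()"
```

```text
clock: 16.67
position: [550.3, 74.3, 118.4]
eef_rot: [2.46, 1.952, -0.018]
wrist_force: [-9.2, 0.1, 3.3]
gripper_width: -0.003
clock: 16.75
position: [550.3, 74.2, 118.3]
eef_rot: [-2.459, -1.952, 0.023]
wrist_force: [-13.4, 0.1, 8.2]
gripper_width: 0.001
clock: 16.83
position: [550.2, 74.2, 118.4]
eef_rot: [-2.456, -1.95, 0.028]
wrist_force: [-11.9, 1.0, 6.7]
gripper_width: 0.002
t 16.83 world [550.2  74.2 118.4] shaker [-48.4 107.9] rot err [ 0.007 -0.017  0.003] F [-11.9   1.    6.7] w 0.0 Fs [-11.8  -1.7]
```

```bash
python3 -m handwheel '[[-0.005,0.0012,0,0,0,0],[-0.01,0.0022,0,0,0,0],[-0.012,0.003,0,0,0,0],[-0.02,0.01,0.01,0,0,0],[-0.02,0.02,0.03,0,0,0],[-0.02,0.03,0.03,0,0,0],[-0.02,0.03,0.02,0,0,0],[-0.02,0.03,0.02,0,0,0],[-0.02,0.03,0.01,0,0,0],[-0.02,0.03,0,0,0,0],[-0.02,0.03,0,0,0,0],[0,0,0,0,0,0]]'
python3 - <<'E'
from h import *
np.set_printoptions(precision=1,suppress=True)
where()
for cam in ["scene","top"]:
    c=read_camera(cam);save(c,cam+"10")
    for l in ["carrier","carrier_left","carrier_front","catch_knob","cup","vial","tape","blood_tube"]:
        for m in mark_of(cam,l)[:3 if "blood" in l else 1]: w=world(c,m["at"]);print(cam,l,round(m["confidence"],2),w,w2s(w))
    im=c["pixels"][100:300,180:400] if cam=="top" else c["pixels"][130:290,170:390]
    cv2.imwrite("pics/%s10z.png"%cam,cv2.resize(im,None,fx=3,fy=3,interpolation=cv2.INTER_CUBIC)[:,:,::-1])
E
```

```text
clock: 17.83
position: [360.9, 297.2, 246.2]
eef_rot: [2.466, 1.945, 0.021]
wrist_force: [-0.4, 0.2, 0.8]
gripper_width: -0.002
t 17.83 world [360.9 297.2 246.2] shaker [-282.9  282.8] rot err [-0.  0.  0.] F [-0.4  0.2  0.8] w -0.0 Fs [-0.4  0.1]
scene carrier 0.78 [592.4 -69.2 104.4] [ 24.9 -22.4]
scene carrier_left 0.93 [623.3  34.3 115.6] [31.7 85.4]
scene carrier_front 0.64 [515.8 -48.8 114.7] [-54.4 -19.7]
scene catch_knob 0.7 [566.4  70.5 130.4] [-31.8 108. ]
scene cup 0.78 [ 541.5 -265.    -3.4] [  19.1 -224.6]
scene vial 0.2 [ 619.1 -103.4  114.7] [ 58.6 -49.8]
scene tape 0.72 [588.9 197.3   0.3] [-38.3 236.5]
scene blood_tube 0.69 [ 610.9 -103.6  115.1] [ 50.6 -51.7]
top carrier 0.58 [595.3 -65.   99.4] [ 26.8 -17.6]
top carrier_left 0.83 [616.8  33.  109.8] [25.7 82.7]
top carrier_front 0.92 [509.5 -49.  109.8] [-60.5 -21.3]
top catch_knob 0.65 [565.6  73.2 129.3] [-33.2 110.4]
top cup 0.69 [ 538.3 -270.4   -3.8] [  17.2 -230.6]
top vial 0.48 [707.7 138.1   1.1] [ 90.8 205.5]
top tape 0.88 [586.3 203.    0.6] [-42.1 241.5]
top blood_tube 0.66 [ 628.7 -125.3  111.9] [ 72.8 -68.9]
top blood_tube 0.6 [ 603.8 -141.1  110. ] [ 52.1 -89.9]
top blood_tube 0.56 [593.7 -65.9  98.9] [ 25.4 -18.9]
```

View pics/top10z.png

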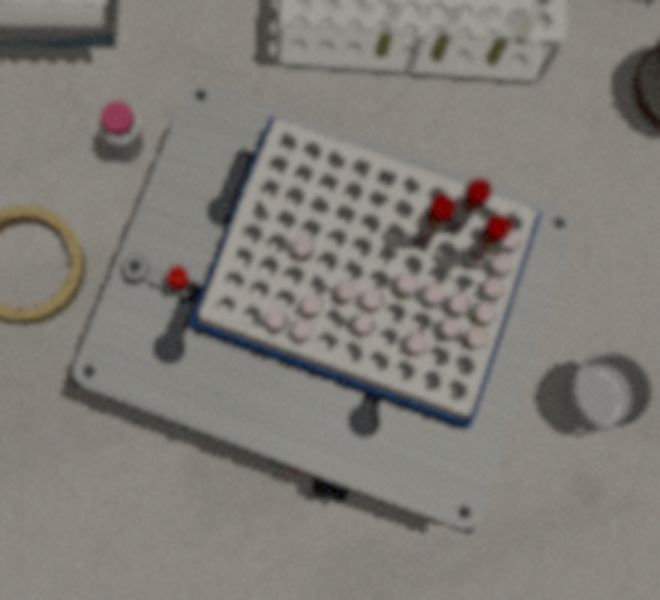

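View pics/scene10z.png

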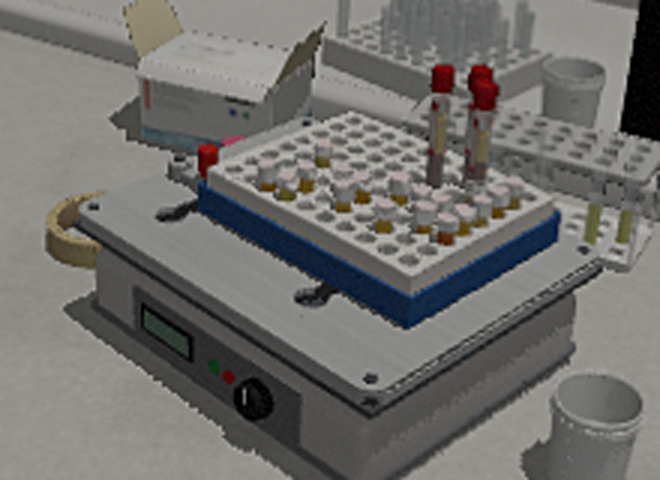

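Run:
```python
from h import *
np.set_printoptions(precision=1,suppress=True)
for cam in ["top","scene"]:
    c=read_camera(cam)
    im=c["pixels"].astype(int)
    red=(im[...,0]>110)&(im[...,1]<70)&(im[...,2]<70)
    n,lab,st,ce=cv2.connectedComponentsWithStats(red.astype(np.uint8))
    print(cam,[(ce[i],st[i,4]) for i in range(1,n) if st[i,4]>4])
    for th in [0,1.2,1.4,1.57]:
        k=s2w([-32-34*np.cos(th),138-34*np.sin(th)])
        print(th,"mid/top",proj(c,[[*k,126.5],[*k,138.5]]).ravel())
    p=s2w([-32,138]);print("pivot",proj(c,[*p,118]))
    print("screws",proj(c,[[*s2w(q),100] for q in [(113,142.8),(-113,142.8),(113,-142.8),(-113,-142.8)]]).ravel())
    print("home wall corners top",proj(c,[[*s2w(q),125.5] for q in [(-58,85),(-58,-125),(108,85),(108,-125)]]).ravel())
    v=c["pixels"][170:230,195:275] if cam=="top" else c["pixels"][150:220,200:300]
    cv2.imwrite("pics/%s11.png"%cam,cv2.resize(v,None,fx=7,fy=7,interpolation=cv2.INTER_CUBIC)[:,:,::-1])
for f in ["top0","scene0"]:
    im=cv2.imread("pics/"+f+".png").astype(int)[...,::-1]
    red=(im[...,0]>110)&(im[...,1]<70)&(im[...,2]<70)
    n,lab,st,ce=cv2.connectedComponentsWithStats(red.astype(np.uint8))
    print(f,[(ce[i],st[i,4]) for i in range(1,n) if st[i,4]>4])
```

```text
top [(array([340. , 160.2]), np.int32(5)), (array([339.6, 163.7]), np.int32(16)), (array([326.8, 168.6]), np.int32(12)), (array([346.1, 175.6]), np.int32(16)), (array([238.8, 191.6]), np.int32(30))]
0 mid/top [218.6 201.9 218.1 200.8]
1.2 mid/top [236.2 197.7 235.9 196.5]
1.4 mid/top [238.1 195.2 237.8 194. ]
1.57 mid/top [239.3 192.8 239.  191.6]
pivot [[224.8 188.3]]
screws [246.7 131.6 209.7 223.5 366.2 174.  334.7 270.4]
home wall corners top [243.2 207.2 337.2 241.9 270.1 138.  360.8 170.2]
scene [(array([317.7, 152.3]), np.int32(9)), (array([330.3, 152.9]), np.int32(7)), (array([331.3, 157.6]), np.int32(9)), (array([238.8, 179. ]), np.int32(16))]
0 mid/top [217.1 183.5 216.9 178.8]
1.2 mid/top [233.1 185.4 233.1 180.7]
1.4 mid/top [235.9 184.8 235.8 180.1]
1.57 mid/top [237.9 184.1 237.9 179.4]
pivot [[228.6 182.4]]
screws [270.9 171.2 199.8 199.5 363.3 213.6 292.2 256.9]
home wall corners top [234.6 190.9 305.8 229.9 286.  169.9 356.6 201.1]
top0 [(array([312.5, 176. ]), np.int32(10)), (array([300.1, 180.4]), np.int32(8)), (array([318.8, 187.7]), np.int32(11)), (array([220.3, 201.4]), np.int32(32)), (array([  7.1, 212.4]), np.int32(9))]
scene0 [(array([289.4, 151.7]), np.int32(7)), (array([301.2, 152. ]), np.int32(5)), (array([303.3, 157.1]), np.int32(11)), (array([219.5, 179. ]), np.int32(14))]
```

```bash
ls pics
```

```text
s1.png
s3.png
s3z.png
s6.png
s6z.png
s8.png
s8z.png
s9z.png
scene0.png
scene10.png
scene10z.png
scene11.png
scene2.png
scene7.png
scene7z.png
t4.png
t4z.png
top0.png
top10.png
top10z.png
top11.png
top2.png
top7.png
top7z.png
topz.png
w1.png
w5.png
w7.png
w9.png
```

View pics/top11.png

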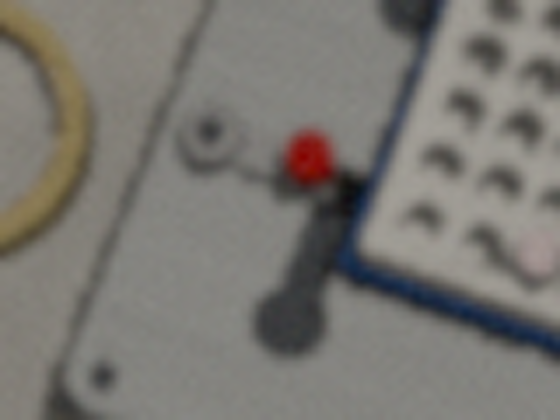

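View pics/scene11.png

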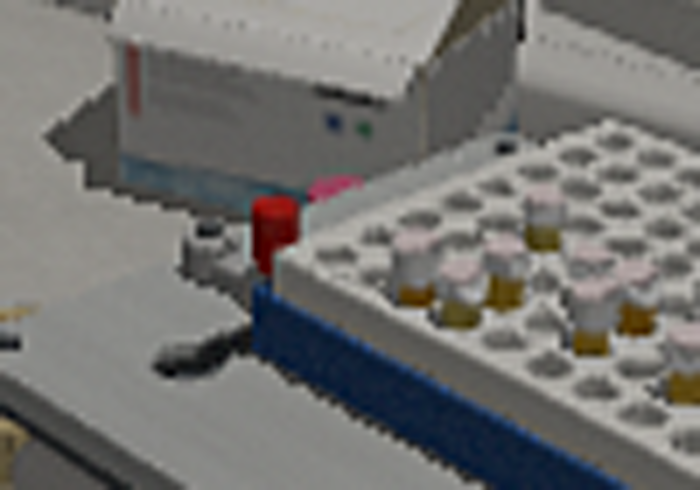

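```bash
python3 -c "
from station import *
print(close_job())"
```

```text
the job is handed in; nothing more can be done
None
```

The carrier is locked onto the shaker and the job is handed in at about 18 s of the 58 s allowed. I pushed it straight back to the corner stop, then right to the end of the slots. I then swung the catch shut in two pushes, ending firmly against its stop.

**Forces:** the largest I read was about 18 N, at the corner stop. The carrier slid at about 2 to 4 N, and resistance rose to about 10 N at the home stop and 16 N at the catch stop.

**Last checks, with the arm drawn clear:**
- **Carrier:** the networks put its origin at about x 25 to 27, y −18 to −22 in the shaker's frame, and its left wall at y 83 to 85. Both fit home. The picture agrees: the wall's front left corner is within 2 pixels of where home predicts it.
- **Catch:** the red knob shows within a pixel of the shut position in the top and scene pictures. The knob network put it 4 to 6 mm to the left of that (y 108 to 110 against 104). I trusted the pixels, because the catch also stopped hard where expected.
- **Blood tubes:** all three still stand in the rack, judged by eye. In the top picture the network found two of them and took the carrier for the third.
- **Cup, vial and tape roll:** all are where they were within measuring error. The largest difference was about 6 mm for the vial, which the scene camera could not place. By eye it stands in the same spot in the top picture.

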